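# Clamp the wing-mount blank

## Task

Clamp the laminated blank that lies on the upright bar clamp's lower jaw: press gently on the thumb rest to slide the upper jaw down the bar until its pad bears on the blank and the jaw tilts and binds, then screw the handle clockwise about half a turn more, so the blank is held firmly but not crushed. Do not shift either blank, do not knock the glue bottle or the sanding block, and let go at the end.

Things in the scene. Friction and masses are not known exactly. Their poses are not given: they have to be found in the camera images.
- clamp: fixed bar clamp standing upright on a plywood foot board (250 x 130 x 18 mm). Origin on the bench, on the bar's axis; z up, the jaws reach 110 mm from the bar along -x. Steel bar 25 (x) x 8 (y) mm, its top 185 mm above the bench. The lower jaw ends in a flat 75 x 60 mm anvil
- anvil (a point): centre of the lower jaw's flat top, 40 mm above the bench, straight below the screw
- jaw (a joint): how far the upper (sliding) jaw has been slid down the bar from its top position, m (0 to 0.07). It stays where it is left; it slides under a few N pressed on the thumb rest, and carries everything above the work
- jaw_tilt (a joint): tilt of the upper jaw, rad: 0 level; positive, its outer end lifted. Once the pad bears on the work and the jaw is pressed on, it tilts through a play of about 0.02 rad and its sleeve grips the bar: with roughly 10 to 15 N pressed on the thumb rest it has tilted and goes no farther down, and it stays bound when let go
- thumb_top (a point): centre of the flat square top (28 x 30 mm) of the thumb rest, a capped steel post standing on the upper jaw near the bar (42 mm from the bar's axis, towards the screw), the place to press straight down. The handle's axis is 68 mm farther out and its top 35 mm higher; this point is always above the top of the bar until the jaw is 50 mm down, and at most 10 mm below it then
- thumb_rest: the thumb rest itself; origin on the bar's axis at the middle of the jaw's sleeve, 85 mm below thumb_top. More than 35 N pressed on it is rough handling
- handle_top (a point): centre of the top end of the screw's upright wooden handle, a ribbed cylinder of diameter 32 mm and length 70 mm (all below this point) at the jaw's outer end; its axis is vertical, leaning up to 0.06 rad once the jaw has tilted
- screw (a joint): turn of the handle, rad, growing clockwise seen from above (tightening), 0 to 12; the screw advances 1.2 mm per rad (7.5 mm a turn). It takes about 0.15 N m to turn free, plus 0.0012 N m per N of clamping force once the pad bears. The screw holds when let go
- pad_face (a point): centre of the underside of the round steel pad (diameter 28 mm) at the screw's lower end, which meets the work; it swivels a little
- pad: the round steel pad; origin on the screw's axis, 6 mm above pad_face. When it bears and the jaw is bound, its force on the work grows by some 15 to 22 N per rad of the handle, and the jaw tilts on a little, to about 0.045 rad. Firmly tight is 30 to 95 N: about half a turn (3 rad) after the jaw was pressed until bound
- thick_blank: loose three-layer wooden blank, 66 x 50 mm and roughly 38 to 46 mm thick (not yet planed to size), 100 g, origin in the centre of its underside. It lies either on the clamp's anvil or on the rest beside the clamp
- thin_blank: loose two-layer wooden blank, 66 x 50 mm and roughly 24 to 32 mm thick (not yet planed to size), 70 g, origin in the centre of its underside. It lies in the other of the two places; the one on the anvil is the one to clamp
- glue: closed white glue bottle, 52 mm wide and 135 mm high, standing loose at the clamp's side: leave alone; origin under its centre
- sander: red hand sanding block, 110 x 62 x 38 mm, loose at the clamp's side: leave alone; origin under its centre
Things that resemble listed ones, but are neither listed nor needed, are in the scene too. What is shaped like the thin_blank but yellow is not meant.

How it is judged:
By the outcome, as a careful person would: the job done as asked, in the order asked, and still so for the second after the job is handed in, with the robot touching nothing.
It also fails if it takes over 72 s, if anything falls off the work surface, if the arm or the gripper's body presses on something with over 40 N, if the wrist force passes 120 N, or if a joint passes its speed limit or range.

## Robot

A 6-joint arm with a two-finger parallel gripper is mounted at the origin on the work surface. World frame = base frame: x ahead of the robot, y to its left, z up, the work surface at z = 0. Lengths are in mm, angles in rad, forces in N, time in s.
With the tool pointing down it reaches from about 400 to 925 mm from the base axis. Payload 12.5 kg.
Tool frame: the origin (TCP) lies on the centre line of the jaws, within the pads' length; the fingertips stand 17 mm ahead of it and the grasp point (between the pads) lies 2 mm behind it; z points along the fingers, y is the line along which they close (so a half turn about z gives the same grasp; the last joint's range is limited). The gripper opens to 95 mm and grips with 3 to 60 N. Pads are 20 mm wide; open, the fingers measure 119 mm over their backs; the gripper's body (75 mm by 180 mm) begins 59 mm behind the grasp point.
Start: joints at [1.164, 0.491, 1.559, -0, 1.092, -0.106], TCP at [185.16, 596.959, 231.661] pointing down, gripper open.
Joint ranges: [-3.1, 3.1], [-0.84, 2.19], [0.05, 2.79], [-1.13, 4.28], [0.06, 2.93], [-2.69, 2.69]. Speed limits (rad/s): [2.22, 2.22, 2.79, 3.14, 3.14, 3.14].

## Interface

Orientations are given as [roll, pitch, yaw] about the fixed x, y, z axes, in that order (R = Rz(yaw) Ry(pitch) Rx(roll)).
In Python, from cell import env gives the robot as it stands.
- The arm moves only by the tool drive_tool, never from a script. Its argument "deltas" is text: rows parted by semicolons, each of 4 numbers parted by spaces: the shift along the world's x, y, z normalised to -1 to 1, where 1 is 100 mm, then the turn about the world's z normalised to -1 to 1, where 1 is 180 degrees. A call has 1 to 10 rows; each row shifts and turns the commanded pose from where the row before left it; what a row does not reach is not made up. A row lasts 1/12 s, in which the tool goes at most 41.7 mm and 7.16 degrees, less where a joint would pass 70% of its speed; a pose out of reach is approached as far as the arm can. A call with a number of a shift or a turn outside -1 to 1 is refused whole. A call with a gripper value outside its range is refused whole. "gripper" is the closure, from 0 (fully open) to 1 (shut), set as the call begins (left out, the last holds). The fingers move at their own pace and stop on an object; the grip force is fixed at half the most. Time passes only in rows, so rows that do not move let the fingers close. It gives the time, the measured TCP pose, the force, the opening and the grip force at its end, in the units of the state.
- env.state(): the state, without advancing time (a new reading comes with each control period).
- env.read_camera(name): name is "scene" or "top" or "wrist"; returns (picture, depth): 480x640x3 uint8, red, green, blue; 480x640 float32, mm along the optical axis (not along the pixel's ray), 0 where there is no reading.
- env.camera_params(name): a dict with "mtx" (3x3 intrinsics, pixels), "camera_from_world" (4x4, takes a point from world to camera coordinates); the wrist camera has in their place "mount" (4x4, takes a point from camera to tool coordinates, whose origin is the TCP and whose axes are the flange's). Camera axes: x right, y down, z forward; pixel columns grow to the right and rows downward; lengths in mm; the calibration is good to about 2 mm. A picture is of the moment at which its call begins: read the wrist's pose just before it. camera_params takes no time and is no camera call.
- env.job_done(): hands the job in; it is judged then, once.
The state is a dict: "t": time; "joints": joint angles; "qvel": joint speeds; "tau": joint torques, N m; "eef_pos": TCP position; "tcp_rot": TCP orientation; "ft_force": force on the tool from outside, world axes, zero at the start; "moment": the same for the moment, N m; "opening": opening from 0.0 (shut) to 1.0 (fully open); "grip_force": force on a finger pad.
Only numpy, scipy, OpenCV 4.12 (cv2) and the standard library are available. Lean on these libraries where they do the work, as an engineer would, in place of code of your own. Each camera call takes 0.05 s, during which the arm holds its last target. There are 200 camera calls.

## Working session

There is one attempt and no reset: what is moved stays moved. The work goes in short steps, Python scripts to look and compute and a tool call to move; the robot and the scene stay as the last step left them, time stands still between calls to the robot, and variables do not carry over. Pictures are saved under pics/ and viewed, at most 10 in all, crops included, and the job is handed in when it is done.

Besides the shell and the picture viewer there is one more tool, called after "Emit:" as name(argument=value, ...), one argument or row to a line, values as JSON. drive_tool: Moves the arm, as the interface text tells. Its arguments: {"type":"object","properties":{"deltas":{"type":"string"},"gripper":{"type":"number"}},"required":["deltas"]}

```bash
ls; mkdir -p pics; cat > h.py <<'E'
import numpy as np, cv2
from cell import env
def grab(n,tag):
    s=env.state(); p,d=env.read_camera(n); c=env.camera_params(n)
    np.savez(f'{tag}.npz',p=p,d=d,K=c['mtx'],pos=s['eef_pos'],rot=s['tcp_rot'],M=c.get('camera_from_world',c.get('mount')))
    cv2.imwrite(f'pics/{tag}.png',p[:,:,::-1]); return p,d,c
def cloud(tag):
    z=np.load(tag+'.npz'); d=z['d'].astype(float); v,u=np.mgrid[:480,:640]; K=z['K']
    P=np.stack([(u-K[0,2])/K[0,0]*d,(v-K[1,2])/K[1,1]*d,d,np.ones_like(d)],-1)
    if tag.startswith('wrist'):
        from scipy.spatial.transform import Rotation as R
        T=np.eye(4);T[:3,:3]=R.from_euler('xyz',z['rot']).as_matrix();T[:3,3]=z['pos'];T=T@z['M']
    else: T=np.linalg.inv(z['M'])
    W=(P@T.T)[...,:3]; W[d<=0]=np.nan; return z['p'],W
E
python3 - <<'E'
from h import *
for n in('scene','top'): grab(n,n)
print(env.state())
E
```

```text
pics
{'t': 0.1, 'joints': array([ 1.16440952e+00,  4.91485175e-01,  1.55936986e+00, -3.13723266e-05,
        1.09167438e+00, -1.05579305e-01]), 'qvel': array([ 0.00104075, -0.00419622, -0.00174146, -0.00014476,  0.00107434,
        0.00066684]), 'tau': array([ 2.69829747e-03, -6.13620472e+01, -2.58607703e+01,  6.93397410e-02,
        4.71185369e-02, -7.15115289e-05]), 'eef_pos': array([185.08193487, 596.774684  , 231.13535458]), 'tcp_rot': array([-3.14065817e+00, -7.10479735e-05,  2.84079959e+00]), 'ft_force': array([ 0.34321661,  0.80858847, -0.04883993]), 'moment': array([-0.00070981,  0.01027971, -0.01866021]), 'grip_force': 0.0, 'opening': 0.9990140225005001}
```

View pics/scene.png

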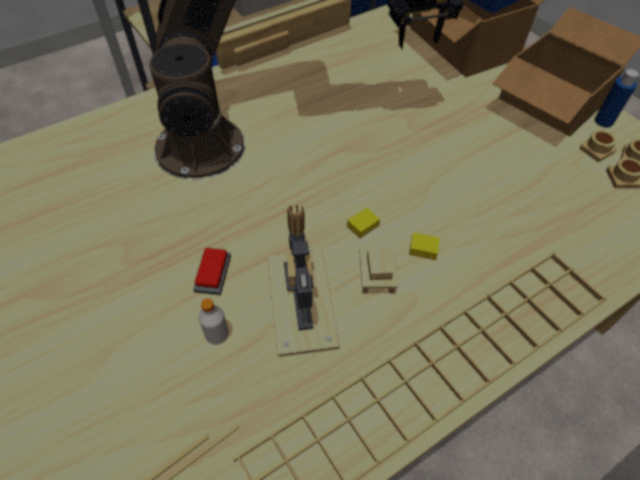

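View pics/top.png

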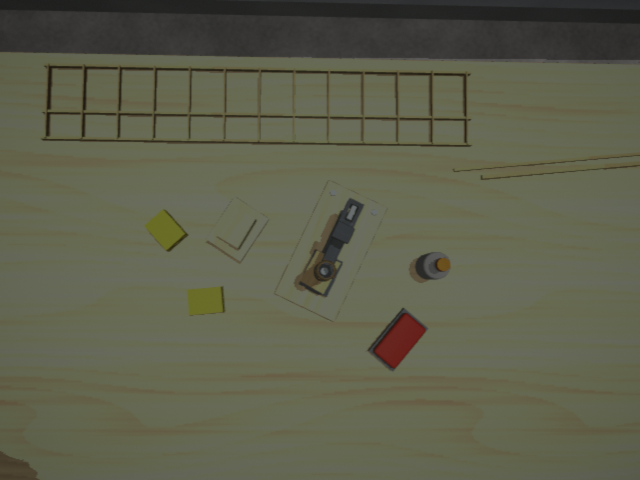

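The scene view shows the handle at (296,220), the thumb rest at about (300,250), the bottle at (213,322) and the red block at (212,270). In the top view the handle is at (324,270), the thumb cap at about (342,230), the bar top at about (352,212), the bottle at (437,265), and the block at (400,340).

```bash
python3 - <<'E'
from h import *
p,W=cloud('top')
print('table z',np.nanmedian(W[350:400,100:200,2]))
for v,u in [(270,324),(230,342),(212,352),(290,316),(265,440),(340,400),(190,332),(232,238),(250,330)]: print(v,u,W[v,u].round(0),p[v,u])
sub=W[170:330,270:395].reshape(-1,3)
h,e=np.histogram(sub[:,2],np.arange(0,300,5)); print([(int(a),int(b)) for a,b in zip(e,h) if b])
for v in range(195,300,4): print(v,' '.join('%4.0f'%x for x in W[v,300:366:3,2]))
E
```

```text
table z -0.005514989752327892
270 324 [537.  -5. 202.] [74 80 79]
230 342 [600. -32. 236.] [53 56 57]
212 352 [636. -52. 182.] [106 109 110]
290 316 [502.   4.  36.] [74 76 56]
265 440 [ 549. -213.  138.] [105  81  31]
340 400 [ 407. -158.   39.] [103  34  28]
190 332 [700. -27.  21.] [104 109 107]
232 238 [610. 152.  67.] [106 109  90]
250 330 [572. -16. 174.] [53 56 58]
[(0, 4549), (5, 66), (10, 818), (15, 4459), (20, 695), (25, 48), (30, 108), (35, 138), (40, 86), (45, 3), (50, 1), (55, 1), (75, 138), (80, 375), (85, 18), (95, 1), (100, 1), (105, 1), (115, 1), (120, 3), (125, 2), (130, 4), (135, 7), (140, 4), (145, 6), (150, 4), (155, 8), (160, 6), (165, 10), (170, 142), (175, 452), (180, 201), (185, 24), (190, 1), (195, 7), (200, 35), (205, 4), (210, 1), (220, 5), (225, 8), (230, 266), (235, 52), (240, 2), (245, 5), (250, 2), (255, 18), (260, 89), (265, 47), (270, 2)]
195    1   -2    1   -2   -1   -3    0   -1   18   17   19   19   19   19   18   17   21   18   16   15   18   -3
199    0   -0    1    0   -2   -1   -1   18   18   21   18   18   17   19   19   14   19  180   20   
[... 2162 characters left out ...]
5   -1   -0   -2
279   19   81   83   80   82   82  181  246  261  264  261   37   13   15   19   21   18   17   -3    1    0   -5
283   39   39   83   81   80   82   76   81   83   84   44   36   17   19   19   18   15   19   -1   -2   -3    1
287   20   20   31   35   78   80   79   79   81   84   37   16   19   20   17   19   21    1   -5   -1   -0   -1
291   20   19   16   15   30   42   40   82   81   39   21   19   19   17   18   16   16    4   -5   -4    1   -1
295   19   19   18   17   17   17   20   17   38   44   13   18   18   18   18   18   -2  nan    1   -1    2   -2
299   15   19   17   17   20   12   20   16   16   14   18   17   19   17   17    0   -3   -3   -2    1   -3    0
```

```bash
python3 - <<'E'
from h import *
im=cv2.imread('pics/top.png')[175:330,260:400]; a=cv2.resize(im,None,fx=3.7,fy=3.7,interpolation=cv2.INTER_CUBIC)
a=cv2.convertScaleAbs(a,alpha=1.7); cv2.imwrite('pics/c1.png',a)
E
```

```text
(no output)
```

View pics/c1.png

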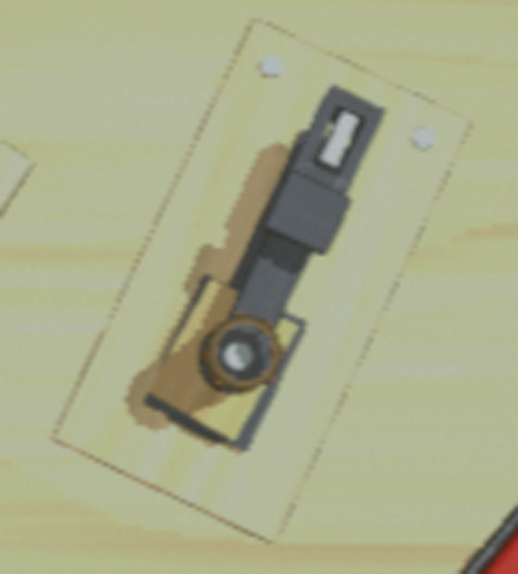

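The crop shows the bar top, thumb cap and handle ring in line, with the blank under the handle; its top is at z≈81, so this is the thick blank, 41 mm thick. Next I'll fit the clamp axis.

```bash
python3 - <<'E'
from h import *
p,W=cloud('top')
w=W[170:330,270:395].reshape(-1,3)
def m(lo,hi): 
    s=w[(w[:,2]>lo)&(w[:,2]<hi)]; return s
def rect(s): return [np.round(x,1) for x in cv2.minAreaRect(s[:,:2].astype(np.float32))[:2]]+[cv2.minAreaRect(s[:,:2].astype(np.float32))[2]]
t=m(226,242); print('thumb',np.median(t,0),rect(t),len(t))
hd=m(252,275); c,r=cv2.minEnclosingCircle(hd[:,:2].astype(np.float32)); print('handle',c,r,np.median(hd,0))
b=m(76,88); print('blank',rect(b),np.median(b,0))
f=m(14,22); print('foot',rect(f))
hh=np.array([*c]);tt=np.array(rect(t)[0]); d=tt-hh; print('dist',np.linalg.norm(d),'ang',np.degrees(np.arctan2(d[1],d[0])))
for n,(a,b_,cc,dd) in dict(glue=(240,290,405,460),sander=(300,375,360,435),rest=(190,265,200,272)).items():
    s=W[a:b_,cc:dd].reshape(-1,3); s=s[s[:,2]>10]; print(n,rect(s),np.nanpercentile(s[:,2],95))
E
```

```text
thumb [597.16581387 -33.47270591 233.50305611] [array([565.4, -18.4]), array([29.5, 98.4]), 64.104736328125] 327
handle (535.7548828125, -5.201815605163574) 17.12190818786621 [535.39528167  -3.85592366 263.52339972]
blank [array([536.8,  -2.4]), array([49.9, 65.7]), 60.74321746826172] [526.54310514   7.13039658  81.308686  ]
foot [array([558.6, -75.1]), array([237.6, 250.1]), 65.06511688232422]
dist 32.45034736918405 ang -23.99891581407554
glue [array([ 550.5, -219.4]), array([50.2, 50.5]), 79.37611389160156] 134.99292489990341
sander [array([ 406.3, -159. ]), array([ 63. , 109.9]), 50.13422775268555] 40.3994434810583
rest [array([619.4, 156.6]), array([ 80.6, 100.2]), 57.23666763305664] 70.08629719028193
```

Emit:
drive_tool(
  deltas="0.2 -0.315 0.1 0;0.2 -0.315 0.1 0;0.2 -0.315 0.1 0;0.2 -0.315 0.1 0;0.2 -0.315 0.1 0;0.2 -0.315 0.1 0;0.2 -0.315 0.1 0;0.2 -0.315 0.1 0;0.2 -0.315 0.1 0;0.2 -0.315 0.1 0",
  gripper=0.5,
)

```text
t: 0.93
eef_pos: [385.6, 280.2, 332.1]
tcp_rot: [-3.142, -0.0, 2.841]
ft_force: [0.4, 1.1, 0.4]
opening: 0.5
grip_force: 0.0
```

Emit:
drive_tool(
  deltas="0.2 -0.315 0 -0.014;0.2 -0.315 0 -0.014;0.2 -0.315 0 -0.014;0.2 -0.315 0 0;0.2 -0.315 0 0;0.2 -0.315 0 0;0.2 -0.315 0 0;0.2 -0.315 0 0;0.2 -0.315 0 0;0 -0.1 0 0",
  gripper=1,
)

```text
t: 1.77
eef_pos: [567.5, -15.4, 330.7]
tcp_rot: [-3.141, -0.0, 2.706]
ft_force: [-0.1, -0.4, -0.7]
opening: 0.005
grip_force: 0.0
```

```bash
python3 - <<'E'
from h import *
grab('wrist','wrist1'); grab('scene','scene2'); s=env.state(); print(s['eef_pos'],s['tcp_rot'],s['joints'],s['ft_force'])
p,W=cloud('wrist1')
w=W.reshape(-1,3); w=w[np.isfinite(w[:,2])]
def sel(lo,hi): return w[(w[:,2]>lo)&(w[:,2]<hi)&(abs(w[:,0]-565)<90)&(abs(w[:,1]+20)<90)]
for lo,hi in((228,242),(252,275)):
    t=sel(lo,hi); print(len(t), t.min(0) if len(t) else '',t.max(0) if len(t) else '', np.median(t,0))
a=cv2.imread('pics/scene2.png')[170:370,240:360]; a=cv2.resize(a,None,fx=3,fy=3,interpolation=2); a=cv2.convertScaleAbs(a,alpha=1.7)
b=cv2.resize(cv2.imread('pics/wrist1.png'),(440,330)); o=np.zeros((600,800,3),np.uint8); o[:,:360]=a; o[:330,360:]=b; cv2.imwrite('pics/v2.png',o)
E
```

```text
[565.28929213 -13.27499653 330.80577562] [-3.14115660e+00 -1.47014147e-03  2.70605272e+00] [-1.40294841e-01  3.19762785e-01  1.56542356e+00  1.11239826e-05
  1.25793972e+00 -1.27555498e+00] [-1.32747798 -0.31525378 -0.46288595]
359 [522.19581175 -46.99545215 228.07286798] [596.47143852  11.88351294 241.9197693 ] [583.41281581 -19.2224609  233.60992902]
1018 [522.17893664 -21.87636043 252.0334591 ] [556.20135126  11.9714937  268.63248183] [534.44849661  -2.45467143 263.66567621]
```

View pics/v2.png

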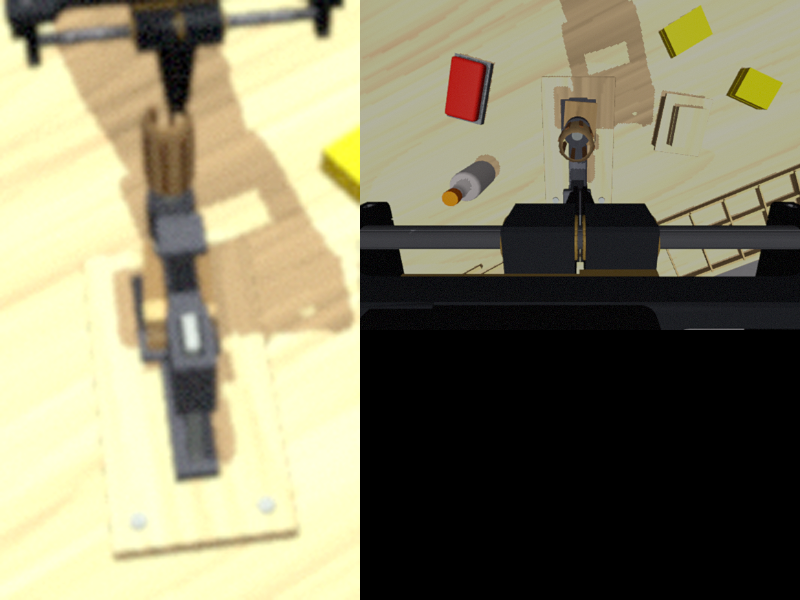

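The wrist view shows the handle ring at (577,138) in the montage, with the closed fingertips near the thumb rest. The handle's outline agrees with the top view to 3 mm. I'll move over the thumb rest and go down.

Emit:
drive_tool(
  deltas="0.16 -0.1 0 0;0.16 -0.1 0 0;0 0 -0.15 0;0 0 -0.15 0;0 0 -0.15 0;0 0 -0.15 0;0 0 -0.05 0;0 0 -0.03 0;0 0 0 0;0 0 0 0",
)

```text
t: 2.7
eef_pos: [597.3, -31.1, 264.5]
tcp_rot: [3.141, 0.001, 2.709]
ft_force: [0.2, -0.7, -0.1]
opening: 0.007
grip_force: 0.0
```

Emit:
drive_tool(
  deltas="0 -0.02 -0.02 0;0 0 -0.02 0;0 0 -0.02 0;0 0 -0.02 0;0 0 -0.02 0;0 0 -0.015 0;0 0 -0.015 0;0 0 -0.01 0;0 0 0 0",
)

```text
t: 3.45
eef_pos: [597.1, -33.5, 249.5]
tcp_rot: [3.142, -0.0, 2.709]
ft_force: [-0.2, 0.3, -1.2]
opening: 0.005
grip_force: 0.2
```

Emit:
drive_tool(
  deltas="0 0 -0.015 0;0 0 -0.015 0;0 0 -0.015 0;0 0 -0.015 0",
)

```text
t: 3.78
eef_pos: [597.2, -33.5, 243.6]
tcp_rot: [3.141, 0.0, 2.709]
ft_force: [-0.6, 1.4, 3.1]
opening: 0.006
grip_force: 1.7
```

Emit:
drive_tool(
  deltas="0 0 -0.015 0;0 0 -0.015 0;0 0 -0.015 0;0 0 -0.015 0",
)

```text
t: 4.12
eef_pos: [597.2, -33.5, 237.5]
tcp_rot: [3.142, 0.0, 2.709]
ft_force: [-1.7, -0.0, 2.9]
opening: 0.006
grip_force: 1.7
```

```bash
python3 - <<'E'
from h import *
p,d,c=grab('top','top2'); p,W=cloud('top2'); s=env.state(); print(s['eef_pos'],s['ft_force'])
w=W[170:330,270:395].reshape(-1,3)
hd=w[(w[:,2]>240)&(w[:,2]<275)&(w[:,0]<560)&(w[:,0]>515)]; print(np.median(hd,0),len(hd))
p,d,c=grab('scene','scene3')
a=cv2.imread('pics/scene3.png')[190:340,240:350]; a=cv2.resize(a,None,fx=4,fy=4,interpolation=2); cv2.imwrite('pics/v3.png',cv2.convertScaleAbs(a,alpha=1.7))
E
```

```text
[597.07933948 -33.54223827 237.10363739] [-0.1571664   0.02044168 -0.44702499]
[nan nan nan] 0
  return _methods._mean(a, axis=axis, dtype=dtype,
  ret = um.true_divide(
```

Emit:
drive_tool(
  deltas="0 0 -0.015 0;0 0 -0.015 0;0 0 -0.015 0;0 0 -0.015 0;0 0 -0.01 0",
)

```text
t: 4.63
eef_pos: [597.1, -33.5, 230.5]
tcp_rot: [3.141, -0.0, 2.709]
ft_force: [-0.5, 0.1, 3.3]
opening: 0.001
grip_force: 1.4
```

Emit:
drive_tool(
  deltas="0 0 -0.01 0;0 0 -0.01 0;0 0 -0.01 0;0 0 -0.01 0;0 0 -0.01 0",
)

```text
t: 5.05
eef_pos: [597.2, -33.5, 225.6]
tcp_rot: [3.141, 0.0, 2.709]
ft_force: [-1.3, -0.4, 3.7]
opening: 0.007
grip_force: 1.6
```

Emit:
drive_tool(
  deltas="0 0 -0.01 0;0 0 -0.01 0;0 0 -0.01 0;0 0 -0.01 0;0 0 -0.01 0",
)

```text
t: 5.47
eef_pos: [597.1, -33.6, 220.5]
tcp_rot: [3.142, -0.0, 2.709]
ft_force: [-1.2, 0.2, 3.3]
opening: 0.006
grip_force: 1.6
```

Emit:
drive_tool(
  deltas="0 0 -0.01 0;0 0 -0.01 0;0 0 -0.01 0",
)

```text
t: 5.72
eef_pos: [597.2, -33.5, 217.6]
tcp_rot: [3.142, 0.0, 2.709]
ft_force: [-0.6, 0.7, 3.5]
opening: 0.005
grip_force: 1.6
```

Emit:
drive_tool(
  deltas="0 0 -0.01 0;0 0 -0.01 0;0 0 -0.01 0",
)

```text
t: 5.97
eef_pos: [597.2, -33.5, 214.6]
tcp_rot: [3.141, -0.0, 2.709]
ft_force: [-1.5, 1.1, 3.9]
opening: 0.006
grip_force: 1.6
```

Emit:
drive_tool(
  deltas="0 0 -0.01 0;0 0 -0.01 0",
)

```text
t: 6.13
eef_pos: [597.2, -33.5, 212.6]
tcp_rot: [3.141, 0.0, 2.709]
ft_force: [-1.4, 0.4, 2.6]
opening: 0.003
grip_force: 1.6
```

Emit:
drive_tool(
  deltas="0 0 -0.01 0;0 0 -0.01 0",
)

```text
t: 6.3
eef_pos: [597.3, -33.6, 210.7]
tcp_rot: [3.141, 0.0, 2.709]
ft_force: [1.6, -0.9, 7.1]
opening: 0.005
grip_force: 3.9
```

```bash
python3 - <<'E'
from h import *
grab('scene','scene4')
a=cv2.imread('pics/scene4.png')[190:340,240:350]; a=cv2.resize(a,None,fx=4,fy=4,interpolation=2); cv2.imwrite('pics/v4.png',cv2.convertScaleAbs(a,alpha=1.7))
print(env.state()['ft_force'],env.state()['eef_pos'])
E
```

```text
[ 0.19225191 -0.29676854  2.73572671] [597.43815398 -33.67608851 210.64524597]
```

View pics/v4.png

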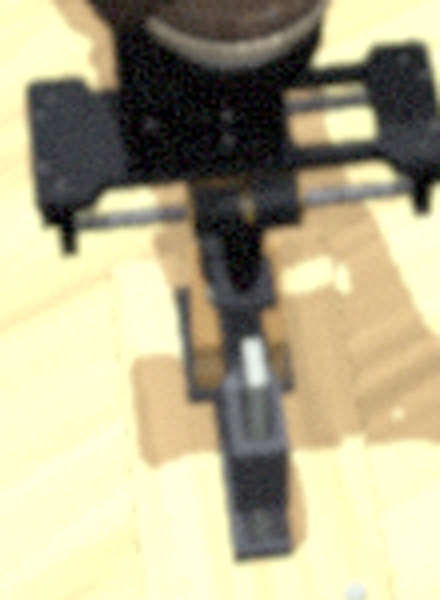

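The jaw is down near the blank, with the fingertips still on the thumb cap at (240,285), and the force has begun to rise, so the pad is bearing. I'll continue in half-millimetre steps.

Emit:
drive_tool(
  deltas="0 0 -0.005 0;0 0 0 0",
)

```text
t: 6.52
eef_pos: [597.5, -33.7, 210.5]
tcp_rot: [3.141, 0.001, 2.709]
ft_force: [0.4, -0.5, 4.5]
opening: 0.003
grip_force: 2.7
```

Emit:
drive_tool(
  deltas="0 0 -0.005 0;0 0 0 0",
)

```text
t: 6.68
eef_pos: [597.7, -33.7, 210.3]
tcp_rot: [3.141, 0.002, 2.709]
ft_force: [-0.3, -0.8, 8.4]
opening: 0.003
grip_force: 3.8
```

Emit:
drive_tool(
  deltas="0 0 -0.005 0;0 0 0 0",
)

```text
t: 6.85
eef_pos: [597.9, -33.8, 210.1]
tcp_rot: [3.141, 0.003, 2.709]
ft_force: [0.5, -1.8, 9.2]
opening: 0.005
grip_force: 4.7
```

Emit:
drive_tool(
  deltas="0 0 -0.005 0;0 0 0 0",
)

```text
t: 7.02
eef_pos: [598.1, -33.9, 209.9]
tcp_rot: [3.141, 0.003, 2.709]
ft_force: [0.5, -1.9, 10.9]
opening: 0.003
grip_force: 5.5
```

Emit:
drive_tool(
  deltas="0 0 -0.005 0;0 0 -0.005 0;0 0 0 0",
)

```text
t: 7.27
eef_pos: [598.6, -34.1, 209.4]
tcp_rot: [3.141, 0.005, 2.709]
ft_force: [0.6, -2.0, 13.3]
opening: 0.005
grip_force: 6.9
```

Emit:
drive_tool(
  deltas="0 0 -0.005 0;0 0 -0.005 0;0 0 0 0",
)

```text
t: 7.52
eef_pos: [599.0, -34.3, 209.0]
tcp_rot: [3.14, 0.006, 2.709]
ft_force: [2.9, -2.8, 16.9]
opening: 0.005
grip_force: 8.5
```

Emit:
drive_tool(
  deltas="0 0 -0.005 0;0 0 -0.005 0;0 0 0 0;0 0 0 0",
)

```text
t: 7.85
eef_pos: [599.3, -34.3, 208.6]
tcp_rot: [3.14, 0.008, 2.709]
ft_force: [2.1, -2.3, 22.1]
opening: 0.004
grip_force: 11.2
```

Emit:
drive_tool(
  deltas="0 0 0.02 0;0 0 0.02 0;0 0 0.05 0;0 0 0.2 0;0 0 0.3 0;0 0 0.3 0;0 0 0.3 0;0 0 0.2 0;0 0 0 0;0 0 0 0",
  gripper=1,
)

```text
t: 8.68
eef_pos: [597.1, -33.5, 345.1]
tcp_rot: [3.141, 0.001, 2.709]
ft_force: [0.8, 0.5, -1.1]
opening: 0.004
grip_force: 0.0
```

```bash
python3 - <<'E'
from h import *
grab('wrist','wrist5'); s=env.state(); print(s['eef_pos'],s['tcp_rot'],s['joints'],s['ft_force'])
p,W=cloud('wrist5'); w=W.reshape(-1,3)
s_=w[(abs(w[:,0]-540)<35)&(abs(w[:,1]+5)<35)]
h,e=np.histogram(s_[:,2],np.arange(100,260,4)); print([(int(a),int(b)) for a,b in zip(e,h) if b])
t=s_[(s_[:,2]>212)&(s_[:,2]<240)]; c,r=cv2.minEnclosingCircle(t[:,:2].astype(np.float32)); print(c,r,np.percentile(t,[2,50,98],axis=0))
cv2.imwrite('pics/v5.png',cv2.imread('pics/wrist5.png'))
E
```

```text
[596.8305679  -33.48991362 343.95224546] [-3.14136731e+00 -1.00712217e-03  2.70891327e+00] [-1.66542225e-01  3.62346574e-01  1.46655471e+00  4.90825044e-05
  1.31372230e+00 -1.30467178e+00] [ 0.59818259  0.6252197  -1.16818579]
[(128, 15), (132, 351), (136, 390), (140, 210), (144, 3), (152, 1), (156, 43), (160, 105), (164, 6), (168, 9), (172, 8), (176, 9), (180, 10), (184, 6), (188, 6), (192, 6), (196, 5), (200, 8), (204, 2), (208, 1), (212, 22), (216, 54), (220, 357), (224, 246)]
(542.01123046875, -6.312561988830566) 17.05366325378418 [[526.61846546 -21.32267532 215.70521508]
 [540.14767211  -5.72898075 223.13810182]
 [557.1485728    8.90611374 227.00379256]]
```

View pics/v5.png

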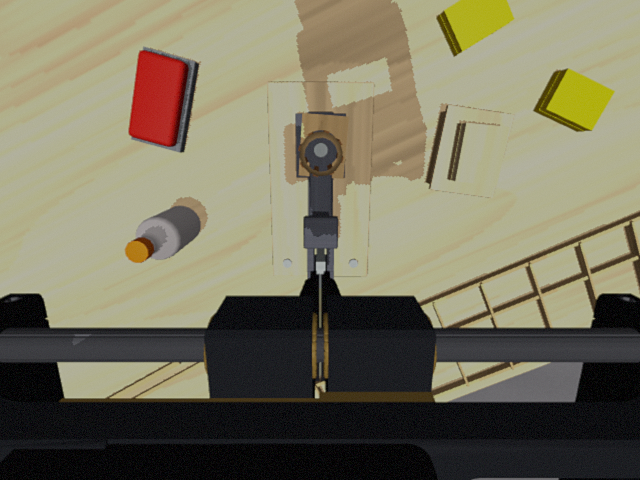

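The wrist view shows the handle ring at (320,152), the thumb cap at (321,232), and the bottle and block untouched. I'll cross-check the handle centre with the top camera.

```bash
python3 - <<'E'
from h import *
grab('top','top5')
p,W=cloud('top5'); w=W[150:330,270:395].reshape(-1,3)
s_=w[(abs(w[:,0]-540)<30)&(abs(w[:,1]+5)<30)&(w[:,2]>205)&(w[:,2]<240)]
print(len(s_),cv2.minEnclosingCircle(s_[:,:2].astype(np.float32)),s_.min(0),s_.max(0))
b=w[(w[:,2]>76)&(w[:,2]<88)]; print('blank',cv2.minAreaRect(b[:,:2].astype(np.float32)))
E
```

```text
71 ((540.7623291015625, -6.526227951049805), 15.653590202331543) [536.39649646 -21.61467759 211.39655434] [554.6462553    9.0858227  228.52107886]
blank ((554.0968017578125, -13.338150024414062), (47.47903823852539, 27.532514572143555), 63.904144287109375)
```

Emit:
drive_tool(
  deltas="-0.19 0.092 0 0;-0.19 0.092 0 0;-0.19 0.092 0 0;0 0 -0.3 0;0 0 -0.3 0;0 0 -0.2 0;0 0 -0.1 0;0 0 -0.05 0;0 0 0 0;0 0 0 0",
  gripper=0.2,
)

```text
t: 9.62
eef_pos: [540.5, -6.0, 250.1]
tcp_rot: [3.141, 0.0, 2.709]
ft_force: [0.7, 0.1, 1.0]
opening: 0.65
grip_force: 0.0
```

Emit:
drive_tool(
  deltas="-0.01 0 -0.05 0;0 0 -0.1 0;0 0 -0.1 0;0 0 -0.1 0;0 0 -0.02 0;0 0 0 0;0 0 0 0",
)

```text
t: 10.2
eef_pos: [539.3, -6.0, 212.5]
tcp_rot: [3.142, -0.0, 2.709]
ft_force: [0.8, -0.3, 0.3]
opening: 0.799
grip_force: 0.0
```

Emit:
drive_tool(
  deltas="0 0 0 0;0 0 0 0;0 0 0 0;0 0 0 0;0 0 0 0;0 0 0 0",
  gripper=1,
)

```text
t: 10.7
eef_pos: [539.2, -5.9, 212.8]
tcp_rot: [3.141, 0.0, 2.709]
ft_force: [-0.1, 0.6, 0.0]
opening: 0.439
grip_force: 0.0
```

Emit:
drive_tool(
  deltas="0 0 0 0;0 0 0 0;0 0 0 0;0 0 0 0;0 0 0 0",
)

```text
t: 11.12
eef_pos: [539.2, -5.9, 212.7]
tcp_rot: [3.141, 0.0, 2.709]
ft_force: [0.6, 0.1, 1.1]
opening: 0.335
grip_force: 30.0
```

Emit:
drive_tool(
  deltas="0 0 0 -0.025;0 0 0 -0.025;0 0 0 -0.025;0 0 0 -0.025;0 0 0 -0.025;0 0 0 -0.025;0 0 0 -0.025;0 0 0 -0.025;0 0 0 0",
)

```text
t: 11.87
eef_pos: [538.9, -6.2, 212.6]
tcp_rot: [-3.141, 0.0, 2.077]
ft_force: [-0.4, -1.7, 0.8]
opening: 0.334
grip_force: 30.0
```

```bash
python3 - <<'E'
from h import *
s=env.state(); print(s['tcp_rot'],s['ft_force'],s['moment'],s['joints'],s['eef_pos'])
E
```

```text
[-3.14078889e+00  1.03982980e-04  2.07738975e+00] [-0.36502124 -1.69640223  0.80177726] [-0.66429272  0.56194129 -0.08738509] [-1.33722398e-01  3.91122616e-01  1.79262337e+00 -6.88745083e-04
  9.58429200e-01 -6.39919720e-01] [538.93118853  -6.15113775 212.62491362]
```

Emit:
drive_tool(
  deltas="0 0 0 -0.025;0 0 0 -0.025;0 0 0 -0.025;0 0 0 -0.025;0 0 0 -0.025;0 0 0 -0.025;0 0 0 -0.025;0 0 0 -0.025;0 0 0 -0.025;0 0 0 0",
)

```text
t: 12.7
eef_pos: [538.9, -6.0, 212.6]
tcp_rot: [-3.141, 0.0, 1.373]
ft_force: [-0.6, -0.8, 1.2]
opening: 0.329
grip_force: 30.1
```

```bash
python3 - <<'E'
from h import *
s=env.state(); print(s['tcp_rot'],s['ft_force'],s['moment'],s['joints'][5],s['eef_pos'])
E
```

```text
[-3.14067386e+00  2.43764139e-04  1.37277659e+00] [-0.63378737 -0.75764072  1.17595498] [-0.28603329  0.90299994 -0.03163509] 0.06454739827273712 [538.85144789  -5.97774335 212.5717124 ]
```

Emit:
drive_tool(
  deltas="0 0 0 -0.025;0 0 0 -0.025;0 0 0 -0.025;0 0 0 -0.025;0 0 0 -0.025;0 0 0 -0.025",
)

```text
t: 13.2
eef_pos: [539.2, -5.9, 212.6]
tcp_rot: [-3.141, -0.0, 0.904]
ft_force: [1.1, -0.4, 0.4]
opening: 0.334
grip_force: 30.0
```

```bash
python3 - <<'E'
from h import *
s=env.state(); print(s['tcp_rot'],s['ft_force'],s['moment'],s['joints'][5],s['qvel'][5],s['tau'],s['eef_pos'])
E
```

```text
[-3.14140816e+00 -1.34866736e-05  9.03609287e-01] [ 1.11958778 -0.39882181  0.40009627] [0.00421448 0.54961016 0.19050845] 0.5336506982903363 0.9362893603094751 [ -0.2279958  -52.79359102 -23.43749106   0.1320916   -0.34025995
  -1.35506641] [539.15895139  -5.86920637 212.56797003]
```

Emit:
drive_tool(
  deltas="0 0 0 -0.025;0 0 0 -0.025;0 0 0 -0.025;0 0 0 -0.025;0 0 0 -0.025;0 0 0 -0.025;0 0 0 -0.025;0 0 0 -0.025;0 0 0 -0.025",
)

```text
t: 13.95
eef_pos: [539.7, -6.0, 212.6]
tcp_rot: [3.141, -0.001, 0.197]
ft_force: [4.0, -0.5, -2.2]
opening: 0.332
grip_force: 30.0
```

Emit:
drive_tool(
  deltas="0 0 0 -0.025;0 0 0 -0.025;0 0 0 -0.025;0 0 0 -0.025;0 0 0 -0.025;0 0 0 -0.025",
)

```text
t: 14.45
eef_pos: [539.8, -6.2, 212.5]
tcp_rot: [3.141, -0.001, -0.274]
ft_force: [4.5, -2.2, -2.7]
opening: 0.336
grip_force: 30.0
```

```bash
python3 - <<'E'
from h import *
s=env.state(); print(s['tcp_rot'],s['ft_force'],s['moment'],s['joints'][5],s['qvel'][5],s['eef_pos'])
E
```

```text
[ 3.14140098e+00 -1.36696750e-03 -2.74361553e-01] [ 4.52402765 -2.23484875 -2.74680863] [-0.38837388 -0.17852067  0.23279217] 1.711739826399519 0.9330248033864192 [539.79110135  -6.20076514 212.54512691]
```

Torque rose from 0.19 to 0.23 N m over the last 1.2 rad, so the handle isn't slipping, and the clamping force is about 60–70 N. I'll let go and lift straight up.

Emit:
drive_tool(
  deltas="0 0 0 0;0 0 0 0;0 0 0 0;0 0 0 0;0 0 0 0;0 0 0 0;0 0 0 0;0 0 0 0",
  gripper=0.25,
)

```text
t: 15.12
eef_pos: [539.2, -5.9, 212.7]
tcp_rot: [3.142, -0.0, -0.275]
ft_force: [-0.3, 0.4, -0.5]
opening: 0.743
grip_force: 0.0
```

Emit:
drive_tool(
  deltas="0 0 0.05 0;0 0 0.1 0;0 0 0.2 0;0 0 0.3 0;0 0 0.3 0;0 0 0.3 0;-0.3 0.2 0 0;-0.3 0.2 0 0;-0.3 0.2 0 0;0 0 0 0",
)

```text
t: 15.95
eef_pos: [444.9, 56.2, 339.1]
tcp_rot: [-3.141, -0.0, -0.274]
ft_force: [0.6, -0.9, 0.7]
opening: 0.752
grip_force: 0.0
```

```bash
python3 - <<'E'
from h import *
s=env.state(); print(s['eef_pos'],s['ft_force'],s['opening'],s['joints'])
grab('top','top6'); p,W=cloud('top6')
for n,(a,b_,cc,dd) in dict(glue=(240,290,405,460),sander=(300,375,360,435),rest=(190,265,200,272)).items():
    q=W[a:b_,cc:dd].reshape(-1,3); q=q[q[:,2]>10]; print(n,cv2.minAreaRect(q[:,:2].astype(np.float32)),np.nanpercentile(q[:,2],95))
w=W[170:330,270:395].reshape(-1,3); w=w[w[:,2]<240]
for n,lo,hi in(('blank',76,88),('thumb',185,198),('handle',212,240)):
    q=w[(w[:,2]>lo)&(w[:,2]<hi)]; print(n,len(q),cv2.minAreaRect(q[:,:2].astype(np.float32)),np.median(q,0))
a=cv2.convertScaleAbs(cv2.imread('pics/top6.png')[170:380,190:470],alpha=1.7); cv2.imwrite('pics/v6.png',cv2.resize(a,None,fx=2.8,fy=2.8,interpolation=2))
E
```

```text
[444.91807912  56.23429189 339.12838828] [ 0.59765015 -0.85250245  0.71960442] 0.7521693110337772 [-2.20411648e-02  1.26194504e-01  1.80383760e+00  5.29641991e-04
  1.21115194e+00  1.82245493e+00]
glue ((550.10546875, -219.27877807617188), (49.82952880859375, 50.34538650512695), 88.05467987060547) 135.45553003573406
sander ((406.4456787109375, -158.98699951171875), (62.90681838989258, 110.13536834716797), 50.33116149902344) 40.300434722482166
rest ((619.4498291015625, 156.53195190429688), (80.64639282226562, 100.00434112548828), 57.254974365234375) 69.9721612971232
blank 528 ((576.9398803710938, -24.864913940429688), (49.99164581298828, 157.8812255859375), 60.899871826171875) [526.55291973   5.69599797  81.43288708]
thumb 340 ((585.23193359375, -28.625221252441406), (30.035219192504883, 135.43434143066406), 66.69600677490234) [601.00306767 -36.32384978 191.47517332]
handle 145 ((540.0597534179688, -7.453857421875), (31.197643280029297, 31.553752899169922), 39.82455062866211) [538.03553241  -5.31085748 222.52439468]
```

View pics/v6.png

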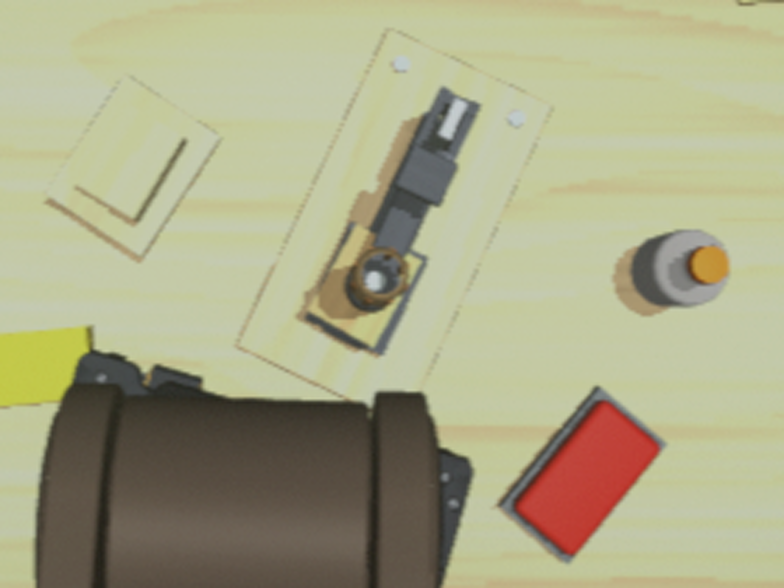

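The final view shows the gripper clear of the clamp, the blank still square on the anvil around (365,290), and the bottle, block and other blank where they were. The thumb cap has moved about 4.5 mm toward the bar, which fits a bound jaw tilted by roughly 0.045 rad.

```bash
python3 -c "
from cell import env
print(env.job_done())"
```

```text
the job is handed in; nothing more can be done
None
```

The thick blank is clamped: I pressed the jaw until it bound (about 22 N on the thumb rest), then turned the handle 2.98 rad clockwise, to roughly 60–70 N judging by the turning torque. The gripper has let go, both blanks, the glue bottle and the sanding block measured unmoved, and the job was handed in at about 16 s (no verdict was returned).

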